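Push the rack row home in the sampler and start the run

ROBOT

A 7-joint arm with a two-finger parallel gripper is mounted at the origin on the work surface. World frame = base frame: x ahead of the robot, y to its left, z up, the work surface at z = 0. Lengths are in mm, angles in rad, forces in N, time in s.
With the tool pointing down it reaches from about 400 to 900 mm from the base axis. Payload 5.5 kg.
Tool frame: the origin (TCP) lies at the very end of the fingers, on their centre line; the grasp point (between the pads) lies 19 mm behind it; z points along the fingers, y is the line along which they close (so a half turn about z gives the same grasp; the last joint's range is limited). The gripper opens to 92 mm and grips with 3 to 60 N. Pads are 19 mm wide; open, the fingers measure 130 mm over their backs; the gripper's body (75 mm by 190 mm) begins 47 mm behind the grasp point.
Start: joints at [-0.962, 0.501, -0.427, 1.55, 0.221, 1.138, -0.21], TCP at [220.28, 611.536, 226.729] pointing down, gripper open.
Joint ranges: [-2.88, 2.88], [-0.31, 2.03], [-1.54, 1.56], [0.2, 2.42], [-1.41, 4.55], [0.19, 2.02], [-2.57, 2.57]. Speed limits (rad/s): [2.57, 2.57, 3.14, 3.14, 3.14, 3.14, 3.14].

INTERFACE

Orientations are given as a 3x3 rotation matrix whose columns are the frame's x, y, z axes.
In Python, from station import status, vision, ticket gives the robot as it stands.
- The arm moves only by the tool arm_command, never from a script. Its argument "steps" is a list of rows, each an object of numbers: "tx", "ty", "tz": the shift along the tool's x, y, z in cm; "yaw": the turn about the tool's z in rad. A call has 1 to 8 rows; each row shifts and turns the commanded pose from where the row before left it, along the tool's axes as they then stand; what a row does not reach is not made up. A row lasts 1/12 s, in which the tool goes at most 41.7 mm and 7.16 degrees, less where a joint would pass 70% of its speed; a pose out of reach is approached as far as the arm can. A call is refused whole if a number of a shift passes 4.17 or a number of a turn 0.125, either way. A call with a gripper value outside its range is refused whole. "grip" is the gripper's target within -1 to 1 (shut at 1, half-way at 0, fully open at -1), set as the call begins (left out, the last holds). The fingers move at their own pace and stop on an object; the grip force is fixed at half the most. Time passes only in rows, so rows that do not move let the fingers close. It gives the time, the measured TCP pose, the force, the opening and the grip force at its end, in the units of the state.
- status.get_state(): the state, without advancing time (a new reading comes with each control period).
- vision.read_camera(name): name is "scene" or "side" or "wrist"; returns a dict with "img" (400x640x3 uint8, red, green, blue), "K" (3x3 intrinsics, pixels), "world_from_camera" (4x4, takes a point from camera to world coordinates); the wrist camera has in their place "hand_eye" (4x4, takes a point from camera to tool coordinates, whose origin is the TCP and whose axes are the flange's). Camera axes: x right, y down, z forward; pixel columns grow to the right and rows downward; lengths in mm; the calibration is good to about 2 mm. A picture is of the moment at which its call begins: read the wrist's pose just before it. There is no depth.
- ticket.hand_in(): hands the job in; it is judged then, once.
The state is a dict: "time_s": time; "joint_positions": joint angles; "dq": joint speeds; "joint_torque": joint torques, N m; "tool_pos": TCP position; "eef_rot": TCP orientation; "wrist_force": force on the tool from outside, world axes, zero at the start; "moment": the same for the moment, N m; "finger_gap": opening from 0.0 (shut) to 1.0 (fully open); "grip_force": force on a finger pad.
Only numpy, scipy, OpenCV 4.12 (cv2) and the standard library are available. Lean on these libraries where they do the work, as an engineer would, in place of code of your own. Each camera call takes 0.05 s, during which the arm holds its last target. There are 200 camera calls.

TASK

Load the blood sampler: gently push the whole row of five tube racks along the loading lane as one train until the front rack is fully home against the end stop and the row is closed up, all racks upright. Then press the larger round key (start) fully down and let it come up again. Only push and press: do not lift any rack or take the row apart, do not press the smaller (stop) key, and leave the finished rack in the other lane and everything else on the bench where they are.

Things in the scene. Friction and masses are not known exactly. Their poses are not given: they have to be found in the camera images.
- sampler: Rack sampler of a blood analyser, a fixed white bench unit 310 x 450 mm whose pose varies. Origin: bench height, mid-width of the loading lane, on the plane of the end stop. +y runs along the lane to the stop (the pushing direction), +x across to the return lane (centred on x = 124 mm), z up. A console strip, x = -118 to -62 mm, 50 mm above the bench, carries two round keys.
- end_stop (a point): Point on the loading lane's deck (30 mm above the bench), mid-width, at the face of the end stop: a steel strip 26 mm high on the front of a white reader housing, which fills y = 0 to 150 mm of the sampler and is 130 mm tall above the bench.
- lane_mouth (a point): Middle of the loading lane's open end, on the deck (30 mm above the bench), 300 mm before the end stop; no wall there. Steel guide rails run along both sides of the lane, 58 mm either side of its middle, tops 46 mm above the bench.
- rack1: Front one of five alike grey tube racks touching in a row in the loading lane; rack5 is last. Each is 112 mm long (x, across the lane), 24 mm thick (y, along the lane, same way as the sampler's y), 46 mm high, with fixed lilac-capped tubes up to 62 mm. Origin: centre of the underside. 0.1 to 0.21 kg, friction about 0.3. Home at y = -12 mm of the sampler; starts 63 to 133 mm short of it.
- rack2: Number 2 of the row, like rack1 (origin at the centre of the underside). Fully home at y = -36 mm of the sampler.
- rack3: Number 3 of the row, like rack1 (origin at the centre of the underside). Fully home at y = -60 mm of the sampler.
- rack4: Number 4 of the row, like rack1 (origin at the centre of the underside). Fully home at y = -84 mm of the sampler.
- rack5: Number 5 of the row, like rack1 (origin at the centre of the underside). Fully home at y = -108 mm of the sampler. The last of the row: its flat closed back face, 12 mm behind its origin, is free and in reach for pushing; push it low (10 to 25 mm above the deck), near the middle of its length, at about 0.1 m/s or less and slowly onto the stop.
- start_key (a joint): Travel of the start key, a spring push key: 0 when up, 0.006 m when fully down; it springs back up by itself. It takes about 5 N to press fully down, moving straight down.
- start_key_top (a point): Centre of the top face of the start key (up), the larger of the two round keys (30 mm across) on the console, at x = -90, y = -105 mm of the sampler, 64 mm above the bench; when fully down it still stands 4 mm proud of its black collar (46 mm across).
- stop_key (a joint): Travel of the stop key, the smaller round key, 0 when up, 0.006 m when down. Not to be pressed.
- stop_key_top (a point): Centre of the top face of the stop key, the smaller of the two round keys (14 mm across), at x = -90, y = -175 mm of the sampler, 64 mm above the bench.
- done_rack: Bystander, to be left where it is: a single finished rack like the others, standing in the return lane, tubes up to 92 mm above the bench; origin at the centre of its underside.
- vial_a: Bystander, to be left where it is: a small white control vial, 22 mm across and 41 mm tall, standing on the console near its open end; origin at the centre of its underside.
- vial_b: Bystander, to be left where it is: a like vial standing on top of the reader housing; origin at the centre of its underside.
- tube_stand: Bystander, to be left where it is: a white foam stand 100 x 170 mm with eight tubes, 83 mm tall; origin at the centre of its underside.
- specimen_cup: Bystander, to be left where it is: a lidded specimen cup, 66 mm across and 70 mm tall; origin at the centre of its underside.
- pipette: Bystander, to be left where it is: a hand pipette lying flat on the bench, about 290 mm long and 32 mm high; origin under its handle.
- carton_a: Bystander, to be left where it is: a white reagent carton 75 x 120 x 100 mm high; origin at the centre of its underside.
- carton_b: Bystander, to be left where it is: a white reagent carton 85 x 130 x 75 mm high; origin at the centre of its underside.
There are look-alikes about, which are no part of the job. What is shaped like the rack4 but pink or turquoise is not meant.

How it is judged:
By the outcome, as a careful person would: the job done as asked, in the order asked, and still so for the second after the job is handed in, with the robot touching nothing.
It also fails if it takes over 45 s, if anything falls off the work surface, if the arm or the gripper's body presses on something with over 40 N, if the wrist force passes 120 N, or if a joint passes its speed limit or range.

## Working session

There is one attempt and no reset: what is moved stays moved. The work goes in short steps, Python scripts to look and compute and a tool call to move; the robot and the scene stay as the last step left them, time stands still between calls to the robot, and variables do not carry over. Pictures are saved under pics/ and viewed, at most 10 in all, crops included, and the job is handed in when it is done.

Besides the shell and the picture viewer there is one more tool, called after ">>>" by a JSON object that holds its "fn" and its "kwargs", one argument or row to a line. arm_command: Moves the arm, as the interface text tells. Its arguments: {"type":"object","properties":{"steps":{"type":"array"},"grip":{"type":"number"}},"required":["steps"]}

```bash
mkdir -p pics
python3 - <<'E'
from station import status, vision
import cv2,numpy as np,pickle
s=status.get_state();print(s['time_s'],s['tool_pos'],np.round(s['eef_rot'],3),s['finger_gap'])
d={}
for n in("scene","side","wrist"):
    r=vision.read_camera(n);d[n]=r
    cv2.imwrite(f'pics/{n}0.png',r['img'][:,:,::-1])
    print(n,r['K'].tolist() if hasattr(r['K'],'tolist') else r['K'],np.round(r.get('world_from_camera',r.get('hand_eye')),3).tolist())
pickle.dump((s,d),open('d0.pkl','wb'))
E
```

```text
0.0 [220.13288512 610.86436785 225.68107612] [[-0.941  0.339 -0.001]
 [ 0.339  0.941 -0.002]
 [ 0.    -0.002 -1.   ]] 0.9952967548559919
scene [[421.42808107386486, 0.0, 320.5273310355488], [0.0, 421.42808107386486, 199.8647993375536], [0.0, 0.0, 1.0]] [[-0.331, 0.538, -0.775, 1424.912], [0.944, 0.204, -0.261, 296.861], [0.018, -0.818, -0.575, 826.295], [0.0, 0.0, 0.0, 1.0]]
side [[423.24606294343965, 0.0, 318.28205047792125], [0.0, 423.24606294343965, 205.02588404288696], [0.0, 0.0, 1.0]] [[0.777, -0.438, 0.453, -128.23], [-0.63, -0.53, 0.567, -762.07], [-0.009, -0.726, -0.688, 1012.194], [0.0, 0.0, 0.0, 1.0]]
wrist [[334.8055000202873, 0.0, 320.0805948368969], [0.0, 334.8055000202873, 195.3397107711206], [0.0, 0.0, 1.0]] [[-0.0, -0.966, -0.258, 68.632], [1.0, -0.0, -0.0, -1.115], [0.0, -0.258, 0.966, -157.152], [0.0, 0.0, 0.0, 1.0]]
```

View pics/scene0.png

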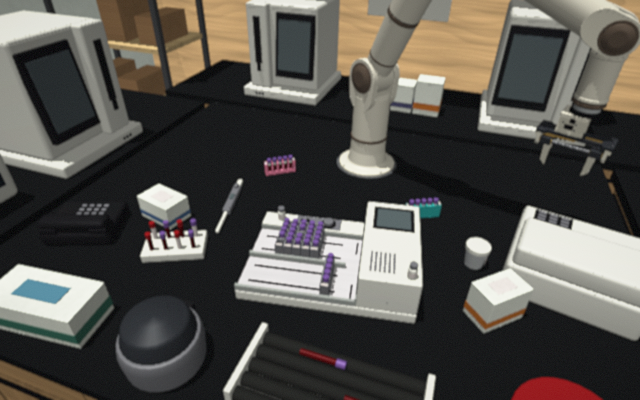

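View pics/side0.png

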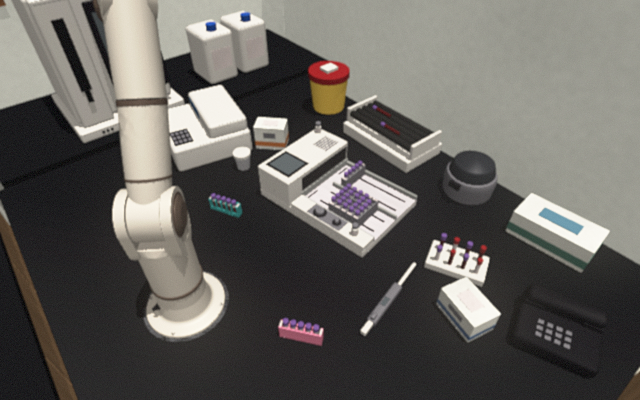

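The scene view shows the sampler at about (235–425, 200–320), with the reader at right, the row of racks at about (300,237) and the keys near (310–330, 222). In the side view it is at about (260–415, 130–250). I'll enlarge both.

Run:
```python
import pickle,cv2,numpy as np
s,d=pickle.load(open('d0.pkl','rb'))
a=cv2.resize(d['scene']['img'][190:330,230:430],None,fx=4,fy=4,interpolation=2)[:,:,::-1]
b=cv2.resize(d['side']['img'][125:255,255:420],None,fx=4.5,fy=4.5,interpolation=2)[:,:,::-1]
cv2.imwrite('pics/c1.png',a);cv2.imwrite('pics/c2.png',b)
```

```text
(no output)
```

View pics/c1.png

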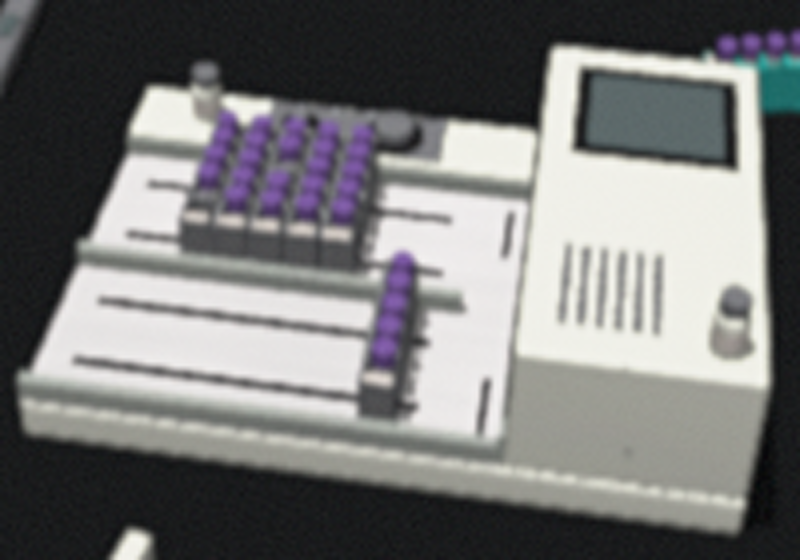

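View pics/c2.png

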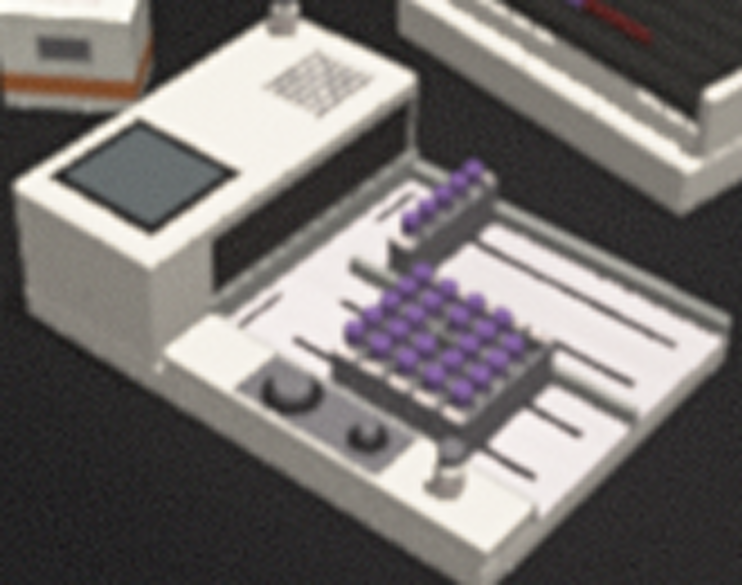

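The crops show clear sampler landmarks: housing top corners, both keys, the row's rear rack top edge in the side view (470,415)–(552,345), and vials at the console's open end and on the housing. I'll cast rays to known heights and fit the planar pose.

```bash
cat > h.py <<'E'
import numpy as np
def ray(r,px,z,T=None):
    T=np.array(r['world_from_camera']) if T is None else T
    d=T[:3,:3]@np.linalg.solve(np.array(r['K']),[px[0],px[1],1]);o=T[:3,3]
    return (o+d*(z-o[2])/d[2])[:2]
def fit(S,W):
    S,W=np.array(S,float),np.array(W);s=S-S.mean(0);w=W-W.mean(0)
    th=np.arctan2((s[:,0]*w[:,1]-s[:,1]*w[:,0]).sum(),(s*w).sum())
    R=np.array([[np.cos(th),-np.sin(th)],[np.sin(th),np.cos(th)]]);t=W.mean(0)-R@S.mean(0)
    return th,R,t,W-(S@R.T+t)
E
python3 - <<'E'
import pickle,numpy as np
from h import *
s,d=pickle.load(open('d0.pkl','rb'))
A=lambda x,y:(x/4+230-.375,y/4+190-.375)
B=lambda x,y:(x/4.5+255-.4,y/4.5+125-.4)
sc,sd=d['scene'],d['side']
L=[(sc,A(550,45),130,-118,0),(sc,A(770,385),130,192,150),(sc,A(518,352),130,192,0),(sc,A(398,125),64,-90,-105),
(sd,B(150,267),130,-118,0),(sd,B(15,187),130,-118,150),(sd,B(418,75),130,192,0),(sd,B(291,387),64,-90,-105),(sd,B(368,432),64,-90,-175)]
W=[ray(r,p,z) for r,p,z,_,_ in L];S=[l[3:] for l in L]
th,R,t,e=fit(S,W);print(th,t);print(np.round(np.c_[W,e],1))
for n,r,p,z in[('r5 back top -x',sd,B(470,415),76),('r5 back top +x',sd,B(552,345),76),('r5 near bot',sc,A(182,245),30),('r5 near top',sc,A(182,210),76),('r1 front near bot',sc,A(362,268),30),('r1 near top',sc,A(355,228),76)]:
    w=ray(r,p,z);print(n,w.round(1),(R.T@(w-t)).round(1))
E
```

```text
0.18024567340457862 [556.19266226 123.39120733]
[[ 4.428e+02  1.075e+02  2.700e+00  5.300e+00]
 [ 7.211e+02  3.044e+02  2.900e+00 -1.000e+00]
 [ 7.455e+02  1.651e+02  5.000e-01  7.200e+00]
 [ 4.890e+02  9.800e+00  2.500e+00  5.800e+00]
 [ 4.393e+02  1.039e+02 -8.000e-01  1.700e+00]
 [ 4.157e+02  2.426e+02  2.400e+00 -7.200e+00]
 [ 7.436e+02  1.580e+02 -1.400e+00  1.000e-01]
 [ 4.819e+02 -2.000e+00 -4.600e+00 -5.900e+00]
 [ 4.948e+02 -7.100e+01 -4.200e+00 -6.100e+00]]
r5 back top -x [ 552.3 -112.2] [ -46.1 -231.1]
r5 back top +x [646.4 -97.7] [  49.2 -233.7]
r5 near bot [ 629.8 -101.5] [  32.1 -234.5]
r5 near top [643.7 -93. ] [  47.3 -228.6]
r1 front near bot [608.   24.2] [  33.2 -106.9]
r1 near top [620.   22.6] [  44.7 -110.6]
```

>>> {"fn": "arm_command", "kwargs": {
  "steps": [
    {"yaw": 0.125},
    {"yaw": 0.125},
    {"yaw": 0.125},
    {"yaw": 0.125},
    {"yaw": 0.125},
    {"yaw": 0.125},
    {"yaw": 0.125},
    {"yaw": 0.12}
  ],
  "grip": 1
}}

```text
invalid input
```

>>> {"fn": "arm_command", "kwargs": {
  "steps": [
    {"tx": 0, "ty": 0, "tz": 0, "yaw": 0.12},
    {"tx": 0, "ty": 0, "tz": 0, "yaw": 0.12},
    {"tx": 0, "ty": 0, "tz": 0, "yaw": 0.12},
    {"tx": 0, "ty": 0, "tz": 0, "yaw": 0.12},
    {"tx": 0, "ty": 0, "tz": 0, "yaw": 0.12},
    {"tx": 0, "ty": 0, "tz": 0, "yaw": 0.12},
    {"tx": 0, "ty": 0, "tz": 0, "yaw": 0.12},
    {"tx": 0, "ty": 0, "tz": 0, "yaw": 0.12}
  ],
  "grip": 1
}}

```text
time_s: 0.82
tool_pos: [220.2, 611.3, 226.3]
eef_rot: [[-0.256, 0.967, -0.0], [0.967, 0.256, -0.001], [-0.001, -0.001, -1.0]]
wrist_force: [-0.3, -0.1, -0.3]
finger_gap: 0.47
grip_force: 0.0
```

>>> {"fn": "arm_command", "kwargs": {
  "steps": [
    {"tx": 0, "ty": 0, "tz": 0, "yaw": 0.079},
    {"tx": -3.7, "ty": 1.1, "tz": 0, "yaw": 0},
    {"tx": -3.7, "ty": 1.1, "tz": 0, "yaw": 0},
    {"tx": -3.7, "ty": 1.1, "tz": 0, "yaw": 0},
    {"tx": -3.7, "ty": 1.1, "tz": 0, "yaw": 0},
    {"tx": -3.7, "ty": 1.1, "tz": 0, "yaw": 0},
    {"tx": -3.7, "ty": 1.1, "tz": 0, "yaw": 0},
    {"tx": -3.7, "ty": 1.1, "tz": 0, "yaw": 0}
  ]
}}

```text
time_s: 1.48
tool_pos: [344.2, 369.3, 226.6]
eef_rot: [[-0.185, 0.983, -0.0], [0.983, 0.185, -0.0], [-0.0, -0.0, -1.0]]
wrist_force: [0.9, -0.4, -0.7]
finger_gap: 0.006
grip_force: 0.0
```

>>> {"fn": "arm_command", "kwargs": {
  "steps": [
    {"tx": -3.7, "ty": 1.1, "tz": 0, "yaw": 0},
    {"tx": -3.7, "ty": 1.1, "tz": 0, "yaw": 0},
    {"tx": -3.7, "ty": 1.1, "tz": 0, "yaw": 0},
    {"tx": -3.7, "ty": 1.1, "tz": 0, "yaw": 0},
    {"tx": -3.7, "ty": 1.1, "tz": 0, "yaw": 0},
    {"tx": -3.7, "ty": 1.1, "tz": 0, "yaw": 0},
    {"tx": -3.7, "ty": 1.1, "tz": 0, "yaw": 0},
    {"tx": -3.7, "ty": 1.1, "tz": 0, "yaw": 0}
  ]
}}

```text
time_s: 2.15
tool_pos: [485.4, 94.8, 226.8]
eef_rot: [[-0.185, 0.983, 0.0], [0.983, 0.185, 0.0], [0.0, 0.0, -1.0]]
wrist_force: [-0.1, 0.5, -0.4]
finger_gap: 0.002
grip_force: 0.0
```

>>> {"fn": "arm_command", "kwargs": {
  "steps": [
    {"tx": -3.5, "ty": 1.8, "tz": 0, "yaw": 0},
    {"tx": -3.5, "ty": 1.8, "tz": 0, "yaw": 0},
    {"tx": -3.5, "ty": 1.8, "tz": 0, "yaw": 0},
    {"tx": -3.5, "ty": 1.8, "tz": 0, "yaw": 0},
    {"tx": 0, "ty": 0, "tz": 0, "yaw": 0}
  ]
}}

```text
time_s: 2.57
tool_pos: [585.0, -36.8, 226.6]
eef_rot: [[-0.176, 0.984, 0.003], [0.984, 0.176, -0.005], [-0.006, 0.002, -1.0]]
wrist_force: [-0.1, -1.1, 0.5]
finger_gap: 0.006
grip_force: 0.0
```

Run:
```python
from station import status, vision
import cv2,numpy as np,pickle
s=status.get_state();r=vision.read_camera('wrist');print(s['tool_pos'])
pickle.dump((s,r),open('w1.pkl','wb'));cv2.imwrite('pics/w1.png',r['img'][:,:,::-1])
```

```text
[585.02609268 -36.7845322  226.58351437]
```

View pics/w1.png

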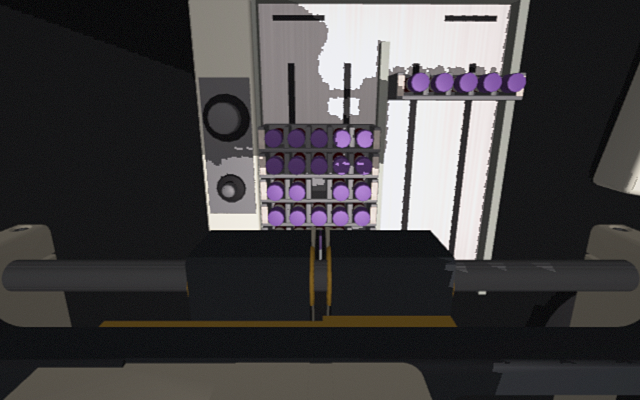

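The wrist view shows the start key at about (226,117), the stop key at (229,188), rack1's front top edge near row 126 and columns 262–377, and done_rack at (457,85). I'll compute the refined pose from the key tops and the row.

```bash
cat >> h.py <<'E'
def wT(s,r):
    T=np.eye(4);T[:3,:3]=s['eef_rot'];T[:3,3]=s['tool_pos'];return T@np.array(r['hand_eye'])
E
python3 - <<'E'
import pickle,numpy as np,cv2
from h import *
s,r=pickle.load(open('w1.pkl','rb'));T=wT(s,r)
W=[ray(r,p,z,T) for p,z in[((226,117),64),((229,188),64)]]
d=W[0]-W[1];print(W,np.linalg.norm(d),'yaw',np.arctan2(-d[0],d[1]))
th,R,t,e=fit([(-90,-105),(-90,-175)],W);print(th,t,e)
for y in(0.18,th):
  R=np.array([[np.cos(y),-np.sin(y)],[np.sin(y),np.cos(y)]]);t=np.mean(W,0)-R@[-90,-140]
  print(y,t)
  for n,p,z in[('r1 front L',(262,126),76),('r1 front R',(377,126),76),('rail R top/near',(386,42),46),('rail R far',(381,180),46),('slotA',(291,65),30),('slotA',(291,120),30),('slotB',(347,65),30),('cons L',(192,10),50),('cons L',(207,220),50),('cons R',(256,10),50),('cons R',(256,100),50),('stopline',(300,18),30),('edge',(300,3),56),('far rail',(521,5),46),('far rail',(487,255),46)]:
    w=ray(r,p,z,T);print(n,(R.T@(w-t)).round(1))
E
```

```text
[array([489.03474483,   4.03638094]), array([498.9036197 , -63.25755212])] 68.01373477562774 yaw 0.14561525918530882
0.14561525918530882 [562.70252722 121.96687742] [[ 0.14410474 -0.98262211]
 [-0.14410474  0.98262211]]
0.18 [557.45097433 124.24019301]
r1 front L [ -53.8 -113.6]
r1 front R [  49.8 -114. ]
rail R top/near [ 60.  -39.4]
rail R far [  61.2 -170.6]
slotA [-30.  -57.4]
slotA [ -31.4 -110.5]
slotB [ 25.4 -57.6]
cons L [-115.8  -13. ]
cons L [-120.9 -212.1]
cons R [-58.5 -13.2]
cons R [-62.7 -90.8]
stopline [-20.2 -15.3]
edge [-18.6  -9.3]
far rail [180.7  -9. ]
far rail [ 181.5 -255.4]
0.14561525918530882 [562.70252722 121.96687742]
r1 front L [ -54.7 -112.4]
r1 front R [  48.8 -109.2]
rail R top/near [ 56.5 -34.3]
rail R far [  62.2 -165.4]
slotA [-32.8 -55.4]
slotA [ -32.4 -108.5]
slotB [ 22.5 -53.7]
cons L [-120.2  -14. ]
cons L [-118.4 -213.1]
cons R [-62.9 -12.2]
cons R [-64.4 -89.9]
stopline [-24.6 -13. ]
edge [-23.2  -6.9]
far rail [176.    0.3]
far rail [ 185.3 -246. ]
```

>>> {"fn": "arm_command", "kwargs": {
  "steps": [
    {"tx": -3.5, "ty": 0.1, "tz": 0, "yaw": 0},
    {"tx": -3.5, "ty": 0, "tz": 0, "yaw": 0},
    {"tx": -3.5, "ty": 0, "tz": 0, "yaw": 0},
    {"tx": 0, "ty": 0, "tz": 0, "yaw": 0},
    {"tx": 0, "ty": 0, "tz": 3.5, "yaw": 0},
    {"tx": 0, "ty": 0, "tz": 3.5, "yaw": 0},
    {"tx": 0, "ty": 0, "tz": 3.5, "yaw": 0},
    {"tx": 0, "ty": 0, "tz": 0, "yaw": 0}
  ]
}}

```text
time_s: 3.28
tool_pos: [596.2, -127.8, 114.4]
eef_rot: [[-0.186, 0.982, -0.013], [0.982, 0.186, 0.003], [0.005, -0.012, -1.0]]
wrist_force: [-1.6, 0.9, -1.6]
finger_gap: 0.004
grip_force: 0.0
```

Run:
```python
from station import status, vision
import cv2,numpy as np
print(status.get_state()['tool_pos'])
a=cv2.resize(vision.read_camera('side')['img'][100:260,250:430],None,fx=3.3,fy=3.3,interpolation=2)
b=cv2.resize(vision.read_camera('scene')['img'][180:330,225:430],None,fx=3,fy=3,interpolation=2)
cv2.imwrite('pics/m1.png',a[:,:,::-1]);cv2.imwrite('pics/m2.png',b[:,:,::-1])
```

```text
[ 596.1688238  -127.78690299  114.43325378]
```

View pics/m2.png

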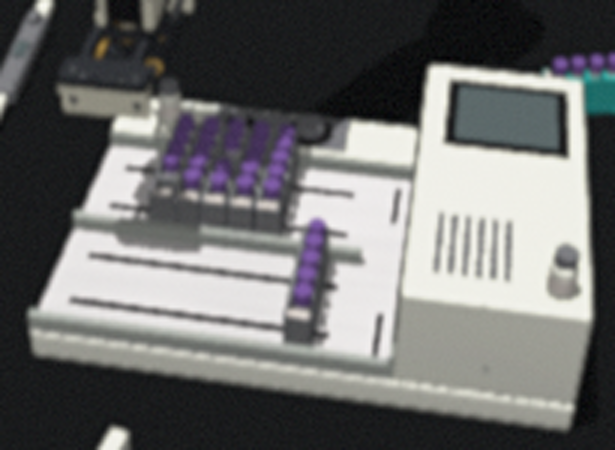

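The picture shows a grey block at about (105,80) in the crop (the gripper), the racks unmoved; I'll check the tool's projected position.

Run:
```python
from station import status
import pickle,numpy as np
s0,d=pickle.load(open('d0.pkl','rb'));s=status.get_state()
for n,(ox,oy,f) in{'scene':(225,180,3),'side':(250,100,3.3)}.items():
  T=np.linalg.inv(d[n]['world_from_camera'])
  for q in([0,0,0],[0,19,0],[0,-19,0],[0,0,-66],[0,95,-66],[0,-95,-66]):
    p=np.array(s['tool_pos'])+np.array(s['eef_rot'])@q;c=d[n]['K']@(T[:3,:3]@p+T[:3,3]);u=c[:2]/c[2];print(n,q,u.round(),((u-[ox,oy])*f).round())
```

```text
scene [0, 0, 0] [269. 217.] [131. 111.]
scene [0, 19, 0] [267. 221.] [126. 124.]
scene [0, -19, 0] [270. 213.] [136.  99.]
scene [0, 0, -66] [267. 197.] [127.  52.]
scene [0, 95, -66] [258. 219.] [ 98. 117.]
scene [0, -95, -66] [276. 178.] [152.  -5.]
side [0, 0, 0] [375. 202.] [413. 338.]
side [0, 19, 0] [379. 199.] [425. 327.]
side [0, -19, 0] [372. 206.] [402. 349.]
side [0, 0, -66] [377. 186.] [420. 284.]
side [0, 95, -66] [395. 171.] [477. 234.]
side [0, -95, -66] [358. 203.] [357. 340.]
```

View pics/m1.png

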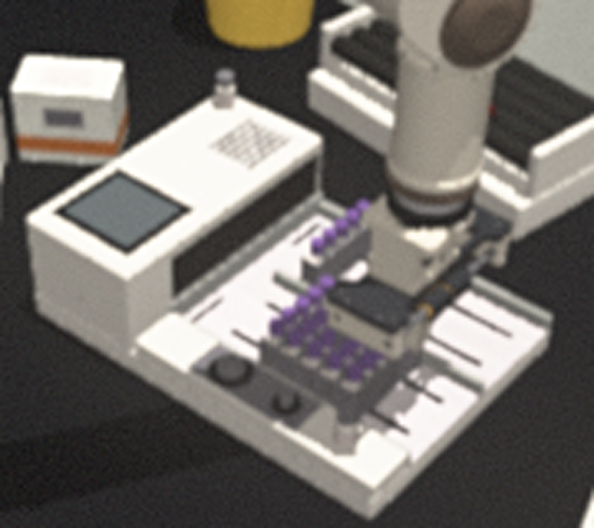

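>>> {"fn": "arm_command", "kwargs": {
  "steps": [
    {"tx": -1.2, "ty": 0.6, "tz": 0, "yaw": 0},
    {"tx": 0, "ty": 0, "tz": 0, "yaw": 0},
    {"tx": 0, "ty": 0, "tz": 2, "yaw": 0},
    {"tx": 0, "ty": 0, "tz": 2, "yaw": 0},
    {"tx": 0, "ty": 0, "tz": 0, "yaw": 0}
  ]
}}

```text
time_s: 3.8
tool_pos: [609.0, -140.4, 80.8]
eef_rot: [[-0.185, 0.983, -0.002], [0.983, 0.185, 0.001], [0.001, -0.002, -1.0]]
wrist_force: [0.3, 1.5, -0.5]
finger_gap: 0.005
grip_force: 0.0
```

>>> {"fn": "arm_command", "kwargs": {
  "steps": [
    {"tx": 0, "ty": -0.4, "tz": 1.5, "yaw": 0},
    {"tx": 0, "ty": 0, "tz": 1.5, "yaw": 0},
    {"tx": 0, "ty": 0, "tz": 0, "yaw": 0},
    {"tx": 0, "ty": 0, "tz": 0, "yaw": 0}
  ]
}}

```text
time_s: 4.13
tool_pos: [606.8, -141.8, 53.1]
eef_rot: [[-0.185, 0.983, 0.001], [0.983, 0.185, 0.0], [-0.0, 0.001, -1.0]]
wrist_force: [-0.8, -0.1, -0.0]
finger_gap: 0.005
grip_force: 0.0
```

>>> {"fn": "arm_command", "kwargs": {
  "steps": [
    {"tx": 0, "ty": -0.3, "tz": 1.1, "yaw": 0.01},
    {"tx": 0, "ty": 0, "tz": 0, "yaw": 0},
    {"tx": 0.5, "ty": 0, "tz": 0, "yaw": 0},
    {"tx": 0.5, "ty": 0, "tz": 0, "yaw": 0},
    {"tx": 0.5, "ty": 0, "tz": 0, "yaw": 0},
    {"tx": 0.5, "ty": 0, "tz": 0, "yaw": 0},
    {"tx": 0.4, "ty": 0, "tz": 0, "yaw": 0},
    {"tx": 0.4, "ty": 0, "tz": 0, "yaw": 0}
  ]
}}

```text
time_s: 4.8
tool_pos: [598.7, -114.5, 40.9]
eef_rot: [[-0.176, 0.984, 0.0], [0.984, 0.176, -0.0], [-0.0, 0.0, -1.0]]
wrist_force: [-0.1, -2.8, -0.5]
finger_gap: 0.0
grip_force: 1.1
```

>>> {"fn": "arm_command", "kwargs": {
  "steps": [
    {"tx": 0.5, "ty": 0, "tz": 0, "yaw": 0},
    {"tx": 0.5, "ty": 0, "tz": 0, "yaw": 0},
    {"tx": 0.5, "ty": 0, "tz": 0, "yaw": 0},
    {"tx": 0.5, "ty": 0, "tz": 0, "yaw": 0},
    {"tx": 0.5, "ty": 0, "tz": 0, "yaw": 0},
    {"tx": 0.5, "ty": 0, "tz": 0, "yaw": 0},
    {"tx": 0.5, "ty": 0, "tz": 0, "yaw": 0},
    {"tx": 0.5, "ty": 0, "tz": 0, "yaw": 0}
  ]
}}

```text
time_s: 5.47
tool_pos: [591.4, -75.3, 40.8]
eef_rot: [[-0.175, 0.985, 0.0], [0.985, 0.175, -0.0], [-0.0, 0.0, -1.0]]
wrist_force: [0.6, -2.2, 1.5]
finger_gap: 0.004
grip_force: 1.2
```

>>> {"fn": "arm_command", "kwargs": {
  "steps": [
    {"tx": 0.5, "ty": 0, "tz": 0, "yaw": 0},
    {"tx": 0.5, "ty": 0, "tz": 0, "yaw": 0},
    {"tx": 0.5, "ty": 0, "tz": 0, "yaw": 0},
    {"tx": 0.5, "ty": 0, "tz": 0, "yaw": 0},
    {"tx": 0.5, "ty": 0, "tz": 0, "yaw": 0},
    {"tx": 0.5, "ty": 0, "tz": 0, "yaw": 0},
    {"tx": 0.5, "ty": 0, "tz": 0, "yaw": 0},
    {"tx": 0.5, "ty": 0, "tz": 0, "yaw": 0}
  ]
}}

```text
time_s: 6.13
tool_pos: [584.3, -35.8, 40.7]
eef_rot: [[-0.175, 0.985, -0.0], [0.985, 0.175, 0.0], [0.0, -0.0, -1.0]]
wrist_force: [0.5, -2.8, 0.5]
finger_gap: 0.008
grip_force: 1.2
```

>>> {"fn": "arm_command", "kwargs": {
  "steps": [
    {"tx": 0.3, "ty": 0, "tz": 0, "yaw": 0},
    {"tx": 0.3, "ty": 0, "tz": 0, "yaw": 0},
    {"tx": 0.3, "ty": 0, "tz": 0, "yaw": 0},
    {"tx": 0.3, "ty": 0, "tz": 0, "yaw": 0},
    {"tx": 0.3, "ty": 0, "tz": 0, "yaw": 0},
    {"tx": 0.3, "ty": 0, "tz": 0, "yaw": 0},
    {"tx": 0.2, "ty": 0, "tz": 0, "yaw": 0},
    {"tx": 0.2, "ty": 0, "tz": 0, "yaw": 0}
  ]
}}

```text
time_s: 6.8
tool_pos: [580.4, -14.4, 40.6]
eef_rot: [[-0.175, 0.985, -0.0], [0.985, 0.175, 0.0], [0.0, -0.0, -1.0]]
wrist_force: [0.6, -2.3, 0.3]
finger_gap: 0.006
grip_force: 1.1
```

>>> {"fn": "arm_command", "kwargs": {
  "steps": [
    {"tx": 0.15, "ty": 0, "tz": 0, "yaw": 0},
    {"tx": 0.15, "ty": 0, "tz": 0, "yaw": 0},
    {"tx": 0.1, "ty": 0, "tz": 0, "yaw": 0},
    {"tx": 0.1, "ty": 0, "tz": 0, "yaw": 0}
  ]
}}

```text
time_s: 7.13
tool_pos: [579.6, -9.6, 40.6]
eef_rot: [[-0.175, 0.985, -0.0], [0.985, 0.175, -0.0], [0.0, -0.0, -1.0]]
wrist_force: [1.2, -3.0, -0.3]
finger_gap: 0.004
grip_force: 1.1
```

Still about 5 mm short; creeping until the force rises.

>>> {"fn": "arm_command", "kwargs": {
  "steps": [
    {"tx": 0.1, "ty": 0, "tz": 0, "yaw": 0},
    {"tx": 0.1, "ty": 0, "tz": 0, "yaw": 0},
    {"tx": 0.1, "ty": 0, "tz": 0, "yaw": 0}
  ]
}}

```text
time_s: 7.38
tool_pos: [579.1, -6.7, 40.6]
eef_rot: [[-0.175, 0.985, -0.0], [0.985, 0.175, 0.0], [0.0, -0.0, -1.0]]
wrist_force: [0.3, -1.9, -0.7]
finger_gap: 0.005
grip_force: 1.0
```

>>> {"fn": "arm_command", "kwargs": {
  "steps": [
    {"tx": 0.1, "ty": 0, "tz": 0, "yaw": 0},
    {"tx": 0.1, "ty": 0, "tz": 0, "yaw": 0}
  ]
}}

```text
time_s: 7.55
tool_pos: [578.9, -6.5, 40.7]
eef_rot: [[-0.174, 0.985, 0.0], [0.985, 0.174, -0.002], [-0.002, -0.0, -1.0]]
wrist_force: [1.3, -7.7, -0.7]
finger_gap: 0.006
grip_force: 3.8
```

>>> {"fn": "arm_command", "kwargs": {
  "steps": [
    {"tx": 0.1, "ty": 0, "tz": 0, "yaw": 0},
    {"tx": 0, "ty": 0, "tz": 0, "yaw": 0}
  ]
}}

```text
time_s: 7.72
tool_pos: [578.9, -6.5, 40.7]
eef_rot: [[-0.173, 0.985, 0.001], [0.985, 0.173, -0.003], [-0.003, 0.0, -1.0]]
wrist_force: [1.3, -7.0, -1.7]
finger_gap: 0.006
grip_force: 3.8
```

>>> {"fn": "arm_command", "kwargs": {
  "steps": [
    {"tx": -0.5, "ty": 0, "tz": 0, "yaw": 0},
    {"tx": -1.5, "ty": 0, "tz": 0, "yaw": 0},
    {"tx": -1.5, "ty": 0, "tz": 0, "yaw": 0},
    {"tx": 0, "ty": 0, "tz": 0, "yaw": 0},
    {"tx": 0, "ty": 0, "tz": -3, "yaw": 0},
    {"tx": 0, "ty": 0, "tz": -4, "yaw": 0},
    {"tx": 0, "ty": 0, "tz": -4, "yaw": 0},
    {"tx": 0, "ty": 0, "tz": -4, "yaw": 0}
  ]
}}

```text
time_s: 8.38
tool_pos: [584.0, -36.5, 191.9]
eef_rot: [[-0.176, 0.984, -0.002], [0.984, 0.176, 0.001], [0.002, -0.001, -1.0]]
wrist_force: [0.3, -0.2, 0.3]
finger_gap: 0.006
grip_force: 0.0
```

>>> {"fn": "arm_command", "kwargs": {
  "steps": [
    {"tx": 0, "ty": 0, "tz": -3, "yaw": 0},
    {"tx": 0, "ty": 0, "tz": 0, "yaw": 0},
    {"tx": 0, "ty": 0, "tz": 0, "yaw": 0},
    {"tx": 0, "ty": 0, "tz": 0, "yaw": 0}
  ]
}}

```text
time_s: 8.72
tool_pos: [584.2, -36.8, 220.2]
eef_rot: [[-0.176, 0.984, -0.001], [0.984, 0.176, 0.001], [0.001, -0.001, -1.0]]
wrist_force: [0.0, 0.2, -0.3]
finger_gap: 0.005
grip_force: 0.0
```

Run:
```python
from station import status, vision
import cv2,numpy as np,pickle
s=status.get_state();r=vision.read_camera('wrist');print(s['tool_pos'])
pickle.dump((s,r),open('w2.pkl','wb'));cv2.imwrite('pics/w2.png',cv2.resize(r['img'][0:240,150:550,::-1],None,fx=2,fy=2,interpolation=2))
```

```text
[584.18876969 -36.81597053 220.23427419]
```

View pics/w2.png

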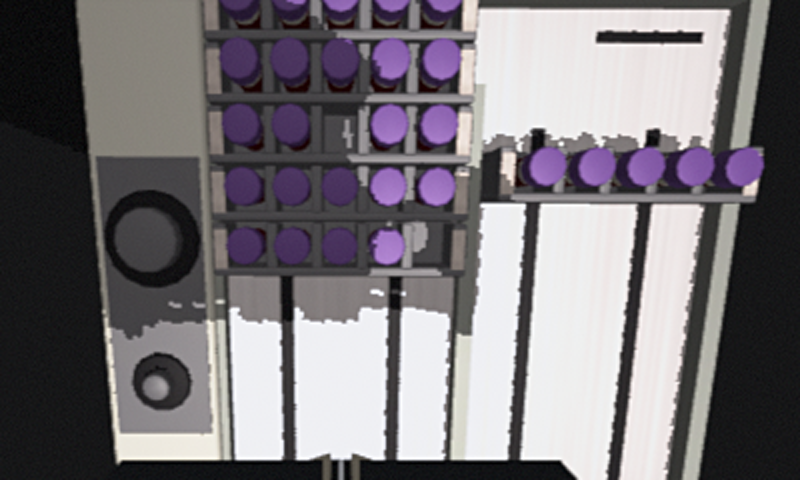

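The row is straight, closed up and upright at the stop. The start key top is at crop (147,239), full image (223.3,119.3), and the stop key at crop (155,386).

Run:
```python
import pickle,numpy as np
from h import *
s,r=pickle.load(open('w2.pkl','rb'));T=wT(s,r)
k=ray(r,(223.3,119.3),64,T);c=ray(r,(226.3,119),54,T);st=ray(r,(227.3,192.8),64,T)
print(k,c,st,np.linalg.norm(k-st))
for y in (-108,-12): pass
R=np.array(s['eef_rot'])[:2,:2]
for w in(k,c):print(R.T@(w-s['tool_pos'][:2]))
# rack5 back top edge / rear in lane frame rel. to key
o=np.array([s['tool_pos'][0],s['tool_pos'][1]])
for p in((258,136),(381,136)):print('r5 back rel key',R.T@(ray(r,p,76,T)-k))
```

```text
[486.88844928   2.91255073] [486.91922878   2.82440335] [497.84872279 -65.60732381] 69.39092737980802
[ 56.27253294 -88.7642566 ]
[ 56.18033786 -88.74951244]
r5 back rel key [-14.06629719  33.21822021]
r5 back rel key [-14.07150812 142.66629465]
```

>>> {"fn": "arm_command", "kwargs": {
  "steps": [
    {"tx": 1.9, "ty": -3.0, "tz": 0, "yaw": 0},
    {"tx": 1.9, "ty": -3.0, "tz": 0, "yaw": 0},
    {"tx": 1.9, "ty": -2.9, "tz": 0, "yaw": 0},
    {"tx": 0, "ty": 0, "tz": 0, "yaw": 0},
    {"tx": 0, "ty": 0, "tz": 3, "yaw": 0},
    {"tx": 0, "ty": 0, "tz": 3, "yaw": 0},
    {"tx": 0, "ty": 0, "tz": 3, "yaw": 0},
    {"tx": 0, "ty": 0, "tz": 3, "yaw": 0}
  ]
}}

```text
time_s: 9.43
tool_pos: [486.0, 2.6, 98.3]
eef_rot: [[-0.176, 0.984, -0.002], [0.984, 0.176, 0.0], [0.0, -0.002, -1.0]]
wrist_force: [-0.1, -0.3, -1.1]
finger_gap: 0.002
grip_force: 0.0
```

>>> {"fn": "arm_command", "kwargs": {
  "steps": [
    {"tx": 0, "ty": 0, "tz": 0, "yaw": 0},
    {"tx": 0, "ty": 0, "tz": 0, "yaw": 0},
    {"tx": 0, "ty": 0, "tz": 0, "yaw": 0}
  ]
}}

```text
time_s: 9.68
tool_pos: [487.4, 2.3, 101.0]
eef_rot: [[-0.175, 0.985, -0.001], [0.985, 0.175, -0.0], [0.0, -0.001, -1.0]]
wrist_force: [-0.0, 0.1, 0.2]
finger_gap: -0.0
grip_force: 0.0
```

Centred within 1 mm; descending.

>>> {"fn": "arm_command", "kwargs": {
  "steps": [
    {"tx": 0, "ty": 0, "tz": 1.5, "yaw": 0},
    {"tx": 0, "ty": 0, "tz": 1.5, "yaw": 0},
    {"tx": 0, "ty": 0, "tz": 0.5, "yaw": 0},
    {"tx": 0, "ty": 0, "tz": 0.2, "yaw": 0},
    {"tx": 0, "ty": 0, "tz": 0.2, "yaw": 0},
    {"tx": 0, "ty": 0, "tz": 0.2, "yaw": 0},
    {"tx": 0, "ty": 0, "tz": 0, "yaw": 0}
  ]
}}

```text
time_s: 10.27
tool_pos: [487.9, 2.4, 60.5]
eef_rot: [[-0.175, 0.985, 0.001], [0.985, 0.175, 0.0], [0.0, 0.001, -1.0]]
wrist_force: [-0.6, 0.4, 4.6]
finger_gap: 0.004
grip_force: 1.8
```

>>> {"fn": "arm_command", "kwargs": {
  "steps": [
    {"tx": 0, "ty": 0, "tz": 0.15, "yaw": 0},
    {"tx": 0, "ty": 0, "tz": 0.15, "yaw": 0},
    {"tx": 0, "ty": 0, "tz": 0, "yaw": 0}
  ]
}}

```text
time_s: 10.52
tool_pos: [487.9, 2.3, 58.1]
eef_rot: [[-0.175, 0.985, 0.001], [0.985, 0.175, 0.0], [0.0, 0.001, -1.0]]
wrist_force: [-4.3, 0.8, 15.4]
finger_gap: 0.005
grip_force: 7.3
```

>>> {"fn": "arm_command", "kwargs": {
  "steps": [
    {"tx": 0, "ty": 0, "tz": 0.1, "yaw": 0},
    {"tx": 0, "ty": 0, "tz": 0, "yaw": 0},
    {"tx": 0, "ty": 0, "tz": 0, "yaw": 0}
  ]
}}

```text
time_s: 10.77
tool_pos: [488.0, 2.4, 57.9]
eef_rot: [[-0.175, 0.985, 0.001], [0.985, 0.175, 0.001], [0.0, 0.002, -1.0]]
wrist_force: [-7.5, -0.5, 24.5]
finger_gap: 0.009
grip_force: 12.1
```

>>> {"fn": "arm_command", "kwargs": {
  "steps": [
    {"tx": 0, "ty": 0, "tz": -0.5, "yaw": 0},
    {"tx": 0, "ty": 0, "tz": -1, "yaw": 0},
    {"tx": 0, "ty": 0, "tz": -3, "yaw": 0},
    {"tx": 0, "ty": 0, "tz": -4, "yaw": 0},
    {"tx": 0, "ty": 0, "tz": -4, "yaw": 0},
    {"tx": 0, "ty": 0, "tz": -4, "yaw": 0},
    {"tx": 0, "ty": 0, "tz": 0, "yaw": 0},
    {"tx": 0, "ty": 0, "tz": 0, "yaw": 0}
  ]
}}

```text
time_s: 11.43
tool_pos: [489.3, 2.4, 223.8]
eef_rot: [[-0.175, 0.985, 0.007], [0.985, 0.175, 0.001], [-0.0, 0.007, -1.0]]
wrist_force: [-0.4, -0.5, -0.9]
finger_gap: 0.003
grip_force: 0.0
```

>>> {"fn": "arm_command", "kwargs": {
  "steps": [
    {"tx": -3.5, "ty": 0, "tz": 0, "yaw": 0},
    {"tx": -3.5, "ty": 0, "tz": 0, "yaw": 0},
    {"tx": 0, "ty": 0, "tz": 0, "yaw": 0},
    {"tx": 0, "ty": 0, "tz": 0, "yaw": 0}
  ]
}}

```text
time_s: 11.77
tool_pos: [498.3, -69.0, 219.3]
eef_rot: [[-0.17, 0.985, -0.003], [0.985, 0.17, -0.001], [-0.0, -0.003, -1.0]]
wrist_force: [0.0, -0.0, 0.5]
finger_gap: 0.006
grip_force: 0.0
```

Run:
```python
from station import status, vision
import cv2
r=vision.read_camera('wrist');print(status.get_state()['tool_pos'])
cv2.imwrite('pics/w3.png',cv2.resize(r['img'][0:240,150:550,::-1],None,fx=2,fy=2,interpolation=2))
```

```text
[498.28434058 -67.16953107 219.24158714]
```

View pics/w3.png

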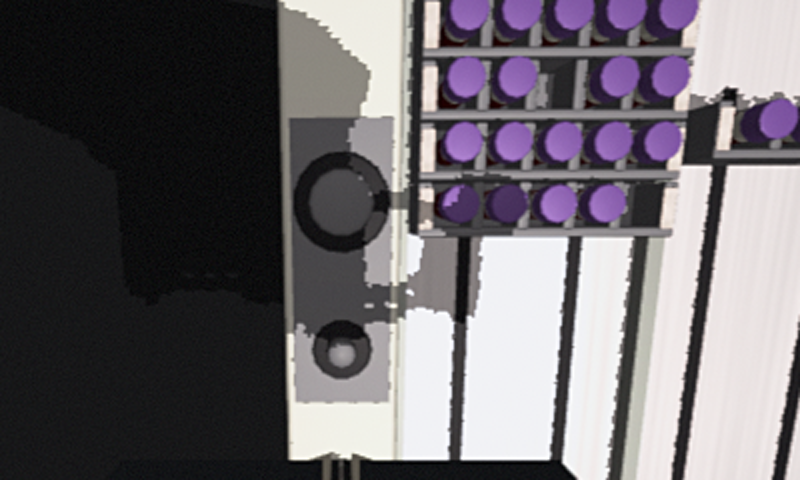

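The start key at (340,202) is up and the row is still straight and closed up. The stop key at (342,350) looks untouched, so I'm handing in.

```bash
python3 -c "
from station import ticket
print(ticket.hand_in())"
```

```text
the job is handed in; nothing more can be done
None
```

I pushed the row of five racks home against the end stop, closed up and upright, then pressed the start key fully down and let it come back up. The job was handed in at about 12 s, but the hand-in gave no verdict.

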